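# Pack a second drive over a separator in the carrying tray

## Robot

A 6-joint arm with a two-finger parallel gripper is mounted at the origin on the work surface. World frame = base frame: x ahead of the robot, y to its left, z up, the work surface at z = 0. Lengths are in m, angles in rad, forces in N, time in s.
With the tool pointing down it reaches from about 0.375 to 0.9 m from the base axis. Payload 3.1 kg.
Tool frame: the origin (TCP) lies at the very end of the fingers, on their centre line; the grasp point (between the pads) lies 19 mm behind it; z points along the fingers, y is the line along which they close (so a half turn about z gives the same grasp; the last joint's range is limited). The gripper opens to 85 mm and grips with 20 to 120 N. Pads are 22 mm wide; open, the fingers measure 114 mm over their backs; the gripper's body (76 mm by 85 mm) begins 54 mm behind the grasp point. The pads swing forward as they close: fully open they stand 13 mm farther back than shut.
Start: joints at [-1.315, 0.527, 1.433, -0, 1.181, -0.178], TCP at [0.263, -0.567, 0.231] pointing down, gripper open.
Joint ranges: [-3.08, 3.08], [-0.75, 2.2], [0.22, 2.44], [-1.43, 4.57], [0, 2.65], [-2.85, 2.85]. Speed limits (rad/s): [2.79, 2.79, 3.14, 3.14, 3.14, 3.14].

## Interface

Orientations are given as a unit quaternion [x, y, z, w].
In Python, from station import manip, vision gives the robot as it stands.
- The arm moves only by the tool drive_tool, never from a script. Its argument "deltas" is a list that holds one entry, the list of rows, each a list of 4 numbers: the shift along the tool's x, y, z in mm, then the turn about the tool's z in rad. A call has 1 to 5 rows; each row is the pose to reach, as a shift and turn from the pose commanded when the call began, along the tool's axes at that moment; what a row does not reach only later rows make up. A row lasts 1/12 s, in which the tool goes at most 41.7 mm and 7.16 degrees, less where a joint would pass 70% of its speed; a pose out of reach is approached as far as the arm can. A call with a gripper value outside its range is refused whole. "jaw" is the finger opening in mm, from 0 to 85.4, set as the call begins (left out, the last holds). The fingers move at their own pace and stop on an object; "force" is the grip in N (left out, the last holds). Time passes only in rows, so rows that repeat a pose let the fingers close. It gives the time, the measured TCP pose, the force, the opening and the grip force at its end, in the units of the state.
- manip.sense(): the state, without advancing time (a new reading comes with each control period).
- vision.snapshot(name): name is "scene" or "top" or "wrist"; returns the picture (480x640x3 uint8, red, green, blue); there is no depth.
- vision.camera_model(name): a dict with "camera_matrix" (3x3 intrinsics, pixels), "D" ([k1, k2, p1, p2, k3] as OpenCV has them; the pictures are not rectified), "rvec" (rotation vector, rad) and "tvec" (3), from world to camera coordinates, as OpenCV has them. Camera axes: x right, y down, z forward; pixel columns grow to the right and rows downward; lengths in m; the calibration is good to about 2 mm. A picture is of the moment at which its call begins: read the wrist's pose just before it. camera_model takes no time and is no camera call; for the wrist camera it gives the pose at the moment of the call.
- manip.sign_off(): hands the job in; it is judged then, once.
The state is a dict: "t": time; "q": joint angles; "qd": joint speeds; "tau": joint torques, N m; "tcp_pos": TCP position; "tool_rot": TCP orientation; "force": force on the tool from outside, world axes, zero at the start; "ft_torque": the same for the moment, N m; "finger_gap": opening from 0.0 (shut) to 1.0 (fully open); "gripper_force": force on a finger pad.
Only numpy, scipy, OpenCV 4.12 (cv2) and the standard library are available. Lean on these libraries where they do the work, as an engineer would, in place of code of your own. Each camera call takes 0.05 s, during which the arm holds its last target. There are 200 camera calls.

## Task

Pack the tested drive into the carrying tray: lay the grey fluted separator board flat on the drive that is already in the tray, then draw the other drive out of the test dock and set it gently, label up, on top of the board, inside the tray. Last of all swing the tray's carrying handle up until it clicks home upright. Do not let the drive drop, and leave the other things on the bench where they are.

Things in the scene. Friction and masses are not known exactly. Their poses are not given: they have to be found in the camera images.
- tray: Open aluminium carrying tray, fixed. Origin: centre of its underside, z up. Outside 118 (x) by 83 (y) mm, walls 3 thick, 56 high; inside 112 by 77, inner floor 4 mm up. The middle of both long sides (+y, -y) is cut away for fingers: x from -28 to 28 mm, from 8 mm up. So a drive or board goes in only with fingers in these gaps, held across its 70 mm width at its middle
- handle (a joint): Angle (rad) of the tray's bail handle, pivoted outside both short ends about a line along the tray's x, 44 mm above its origin. 0: lying out over the tray's +y side, arms 0.15 rad below level; grows as it rises; 1.72: upright, end stop. Stays where left; under 10 N at the bar. From 1.28 a sprung ball pushes back, past 1.56 it snaps the handle home and holds it
- handle_bar (a point): Centre of the handle's round bar, 12 mm thick, 131 mm long, parallel to the tray's x axis, 95 mm from the pivot axis. The arms are flat strips at both ends of the bar, 65 mm from its centre
- lower_drive: The drive already lying in the tray: 2.5-inch disk drive, 100 (x) by 70 (y) by 15 (z) mm, dark body with bright lid. Origin: centre of its underside. It stays there as the bottom layer
- separator: Grey fluted plastic separator board, 104 (x) by 70 (y) by 6 (z) mm, plain, lying flat on the mat. Origin: centre of its underside. About 40 g
- drive: The drive to be packed, same kind: 100 (x) by 70 (y) by 15 (z) mm, about 150 to 240 g, label up. Origin: centre of its underside. It lies flat in the bay of the dock, its long axis along the bay, and about 38 mm of its -x end stick out
- dock: Grey drive test dock, fixed to the bench. Origin: on the bench below the middle of the bay's mouth; the mouth faces the dock's -x and the drive is drawn out along -x. Bay 76 mm wide, 19 mm high, 66 mm deep, its floor 10 mm above the bench. The housing is 50 mm high, reaches 125 mm back (+x), 55 mm to -y and 110 mm to +y
- circuit_board: Bystander: green circuit board with raised connector and chips, 92 (x) by 56 (y) mm, up to 16 mm high, lying flat. Origin: centre of its underside
- big_drive: Bystander: large 3.5-inch drive, 102 (x) by 147 (y) by 26 (z) mm, lying flat. Origin: centre of its underside
- offcut: Bystander: small grey offcut of fluted board, 50 by 40 by 6 mm, lying on the large drive. Origin: centre of its underside
- screw_jar: Bystander: small jar, 40 mm in diameter, 45 mm high, standing beside the mouth of the dock. Origin: centre of its underside
- screwdriver: Bystander: screwdriver lying in front of the dock, 150 mm long along its x, up to 25 mm thick. Origin: about its middle
- brush: Bystander: brush lying on the robot's side of the tray, 150 mm long along its x, up to 25 mm thick. Origin: about its middle
- solder_reel: Bystander: solder reel standing flat, 50 mm in diameter, 30 mm high, on the -y side of the tray. Origin: centre of its underside
- tweezers: Bystander: steel tweezers lying just beyond the -x end of the separator, 120 mm long along their x, 16 mm wide, 7 mm high. Origin: about their middle, on the bench
Things that resemble listed ones, but are neither listed nor needed, are in the scene too. What is shaped like the separator but brown or green is not meant.

How it is judged:
By the outcome, as a careful person would: the job done as asked, in the order asked, and still so for the second after the job is handed in, with the robot touching nothing.
It also fails if it takes over 69 s, if anything falls off the work surface, if the arm or the gripper's body presses on something with over 40 N, if the wrist force passes 120 N, or if a joint passes its speed limit or range.

## Working session

There is one attempt and no reset: what is moved stays moved. The work goes in short steps, Python scripts to look and compute and a tool call to move; the robot and the scene stay as the last step left them, time stands still between calls to the robot, and variables do not carry over. Pictures are saved under pics/ and viewed, at most 10 in all, crops included, and the job is handed in when it is done.

Besides the shell and the picture viewer there is one more tool, called after "Request:" as a command line: name --argument value ..., lists and objects as JSON in quotes. drive_tool: Moves the arm, as the interface text tells. Its arguments: {"type":"object","properties":{"deltas":{"type":"array"},"jaw":{"type":"number"},"force":{"type":"number"}},"required":["deltas"]}

```bash
mkdir -p pics; ls
python3 - <<'E'
from station import manip, vision
import cv2,json
for n in("top","scene"):
    cv2.imwrite(f"pics/{n}0.png",vision.snapshot(n)[:,:,::-1])
    m=vision.camera_model(n);print(n,m)
s=manip.sense();print(s)
E
```

```text
pics
top {'camera_matrix': array([[451.14478271,   0.        , 316.60722973],
       [  0.        , 451.14478271, 243.60794343],
       [  0.        ,   0.        ,   1.        ]]), 'D': array([-0.02044721,  0.        ,  0.        ,  0.        ,  0.        ]), 'rvec': array([ 2.20132754, -2.1456635 ,  0.07731827]), 'tvec': array([7.35309368e-04, 4.93118518e-01, 1.08067019e+00])}
scene {'camera_matrix': array([[545.90059632,   0.        , 316.68800358],
       [  0.        , 545.90059632, 234.58441171],
       [  0.        ,   0.        ,   1.        ]]), 'D': array([-0.14775003,  0.        ,  0.        ,  0.        ,  0.        ]), 'rvec': array([ 1.02105393,  2.56714251, -0.9018647 ]), 'tvec': array([ 0.36122799, -0.21035947,  1.35566416])}
{'t': 0.1, 'q': array([-1.31551426e+00,  5.28382162e-01,  1.43376474e+00,  9.96433882e-06,
        1.18136783e+00, -1.78473018e-01]), 'qd': array([ 0.00135036, -0.00100787, -0.00386426, -0.00064167, -0.0012789 ,
       -0.00205136]), 'tau': array([-5.51625783e-05, -4.43304420e+01, -1.78586322e+01, -3.02811450e-04,
        3.94607559e-03,  9.82345682e-06]), 'tcp_pos': array([ 0.26255911, -0.56648313,  0.23042895]), 'tool_rot': array([ 9.76574060e-01,  2.15179417e-01, -3.22951289e-05, -9.60503910e-04]), 'force': array([ 0.82849891, -0.61500847, -0.31121125]), 'ft_torque': array([-0.02799909,  0.04024358, -0.01227066]), 'gripper_force': 0.0, 'finger_gap': 1.0004350494040317}
```

View pics/top0.png

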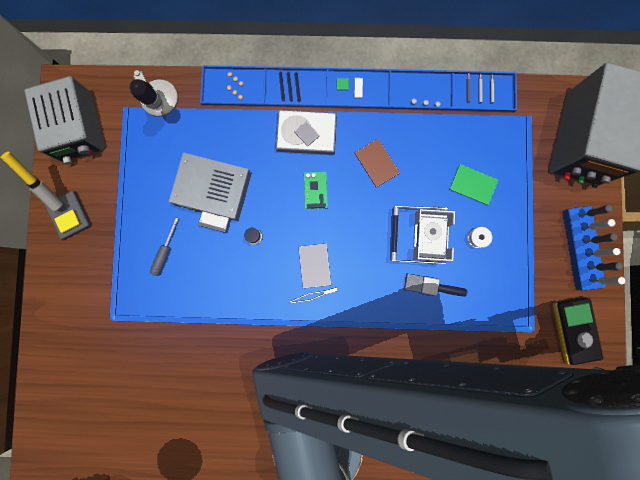

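View pics/scene0.png

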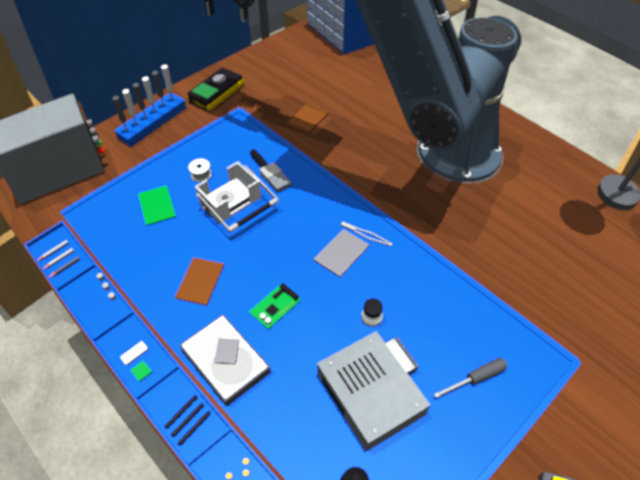

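The top view shows the candidates for the separator: the grey board at (315,265), which fits the description, the brown one at (377,163), the green one at (473,183), and the small grey offcut at (306,132). I choose (315,265), with the tweezers beyond its -x end at (314,296). The tray is at (433,235), with its handle out towards image left at (394,233). The dock is at (210,185), with the drive sticking out at (213,221).

```bash
cat > h.py <<'E'
import numpy as np, cv2
from scipy.spatial.transform import Rotation as R
from station import manip, vision
def cast(m,px,z):
    u=cv2.undistortPoints(np.array(px,float).reshape(-1,1,2),m["camera_matrix"],m["D"]).reshape(-1,2)
    Rm=cv2.Rodrigues(m["rvec"])[0]; c=-Rm.T@np.ravel(m["tvec"])
    d=np.c_[u,np.ones(len(u))]@Rm
    return c+d*((z-c[2])/d[:,2])[:,None]
def proj(m,P): return cv2.projectPoints(np.array(P,float).reshape(-1,1,3),m["rvec"],m["tvec"],m["camera_matrix"],m["D"])[0].reshape(-1,2)
def delta(goal,yaw):
    """mm shift in tool axes and turn so that tool x points along world yaw (mod pi)"""
    s=manip.sense(); r=R.from_quat(s["tool_rot"])
    d=r.inv().apply(np.array(goal)-s["tcp_pos"])*1000
    x=r.apply([1,0,0]); cur=np.arctan2(x[1],x[0])
    t=(-(yaw-cur)+np.pi/2)%np.pi-np.pi/2   # tool z down: +turn = -yaw
    return np.round(d,1),round(t,3),round(cur,3),s["q"][5].round(2)
def rect(mask,near):
    cs,_=cv2.findContours(mask.astype(np.uint8),cv2.RETR_EXTERNAL,cv2.CHAIN_APPROX_NONE)
    cs=[c for c in cs if cv2.contourArea(c)>60]
    return min(cs,key=lambda c:np.hypot(*(c.reshape(-1,2).mean(0)-near)))
E
python3 - <<'E'
from h import *
im=cv2.imread("pics/top0.png");m=vision.camera_model("top")
Rm=cv2.Rodrigues(m["rvec"])[0];print("cam",-Rm.T@m["tvec"])
hsv=cv2.cvtColor(im,cv2.COLOR_BGR2HSV)
g=(hsv[...,1]<90)&(hsv[...,2]>90)
for name,near,z in(("sep",(315,265),.006),("dock",(205,187),.05),("drive",(213,222),.025),("tray",(433,235),.056)):
    c=rect(g,near);P=cast(m,c.reshape(-1,2),z)[:,:2]*1000
    r=cv2.minAreaRect(P.astype(np.float32));print(name,r,cv2.boundingRect(c));print(cv2.boxPoints(r).round(0).tolist())
for n,p,z in(("jar",(253,236),.02),("reel",(481,237),.015),("brush",(436,286),.01),("bar",(394,233),.03),("driver",(165,247),.01)):print(n,cast(m,[p],z).round(3))
big=cv2.resize(im[180:300,280:500],None,fx=3.6,fy=3.6,interpolation=cv2.INTER_CUBIC);cv2.imwrite("pics/c1.png",big)
E
```

```text
cam [ 4.02224494e-01 -4.87738782e-04  1.11768944e+00]
sep ((440.19940185546875, 17.603958129882812), (103.74545288085938, 69.8398208618164), 7.486852169036865) (299, 244, 32, 44)
[[384.0, 45.0], [393.0, -24.0], [496.0, -10.0], [487.0, 59.0]]
dock ((607.407470703125, 281.09930419921875), (166.6715545654297, 162.17068481445312), 76.79059600830078) (169, 153, 80, 79)
[[509.0, 218.0], [667.0, 181.0], [705.0, 344.0], [548.0, 381.0]]
drive ((612.2119140625, 287.69268798828125), (170.57415771484375, 165.96791076660156), 76.79059600830078) (169, 153, 80, 79)
[[512.0, 224.0], [674.0, 186.0], [712.0, 352.0], [551.0, 390.0]]
tray ((518.0615234375, -237.33363342285156), (145.646484375, 136.79324340820312), 88.37418365478516) (391, 206, 64, 59)
[[448.0, -308.0], [584.0, -312.0], [588.0, -166.0], [452.0, -163.0]]
jar [[0.508 0.17  0.02 ]]
reel [[ 0.52  -0.389  0.015]]
brush [[ 0.397 -0.281  0.01 ]]
bar [[ 0.523 -0.173  0.03 ]]
driver [[0.476 0.389 0.01 ]]
```

View pics/c1.png

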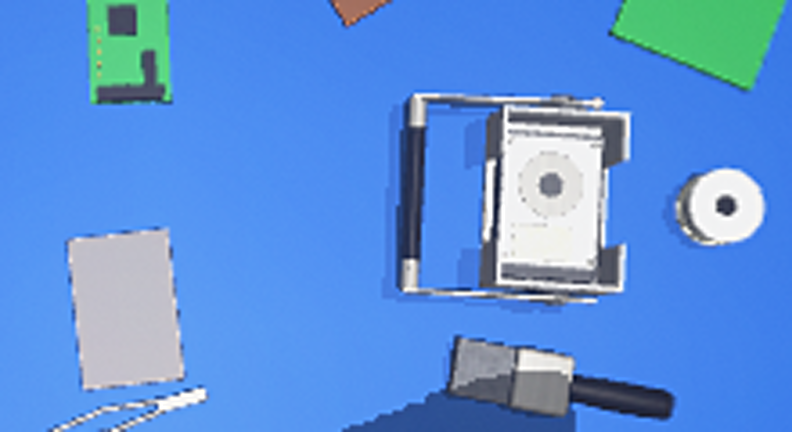

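The crop confirms the choice: a plain grey board of 104x70 mm, with the tweezers below its lower end. I'll look at the tray from the wrist first, since it's on the way.

Run:
```python
from h import *
print(delta([.50,-.237,.30],0))
m=vision.camera_model("wrist");Rm=cv2.Rodrigues(m["rvec"])[0];c=-Rm.T@np.ravel(m["tvec"])
s=manip.sense();r=R.from_quat(s["tool_rot"]);print("cam in tool",r.inv().apply(c-s["tcp_pos"]),r.inv().apply(Rm[2]),r.inv().apply(Rm[0]),m["camera_matrix"][0,0])
```

```text
(array([ 354. , -199.3,  -69.1]), np.float64(0.434), np.float64(0.434), np.float64(-0.18))
cam in tool [ 0.07015464 -0.00026069 -0.14235577] [-2.70986127e-01 -4.40848395e-04  9.62583152e-01] [-1.29345132e-03  9.99999159e-01  9.38523189e-05] 428.148000310916
```

Request:
drive_tool --deltas '[[[35,-20,-7,0.11],[70,-40,-14,0.22],[105,-60,-21,0.33],[140,-80,-28,0.434],[177,-100,-35,0.434]]]' --jaw 85.4

```text
t: 0.52
tcp_pos: [0.3811, -0.4009, 0.266]
tool_rot: [1.0, -0.002, -0.0, -0.001]
force: [0.9, -0.5, -0.2]
finger_gap: 1.002
gripper_force: 0.0
```

```bash
python3 -c "
from h import *
print(delta([.50,-.237,.30],0))"
```

```text
(array([ 118.1, -164.4,  -33.9]), np.float64(-0.005), np.float64(-0.005), np.float64(0.56))
```

Request:
drive_tool --deltas '[[[24,-33,-7,0],[48,-66,-14,0],[72,-99,-21,0],[96,-132,-28,0],[118,-164,-34,0]]]'

```text
t: 0.93
tcp_pos: [0.4996, -0.2366, 0.3003]
tool_rot: [1.0, -0.0, -0.0, -0.0]
force: [0.1, 0.5, 0.0]
finger_gap: 0.999
gripper_force: 0.0
```

Request:
drive_tool --deltas '[[[0,0,0,0],[0,0,0,0]]]'

```text
t: 1.1
tcp_pos: [0.4996, -0.2367, 0.3002]
tool_rot: [1.0, 0.002, -0.0, 0.0]
force: [-0.1, -0.3, 0.0]
finger_gap: 0.999
gripper_force: 0.0
```

Run:
```python
from h import *
import pickle
m=vision.camera_model("wrist");im=vision.snapshot("wrist")[:,:,::-1]
pickle.dump((m,im),open("w1.pkl","wb"));cv2.imwrite("pics/w1.png",im)
print(manip.sense()["tcp_pos"])
```

```text
[ 0.49875239 -0.23800754  0.29984744]
```

View pics/w1.png

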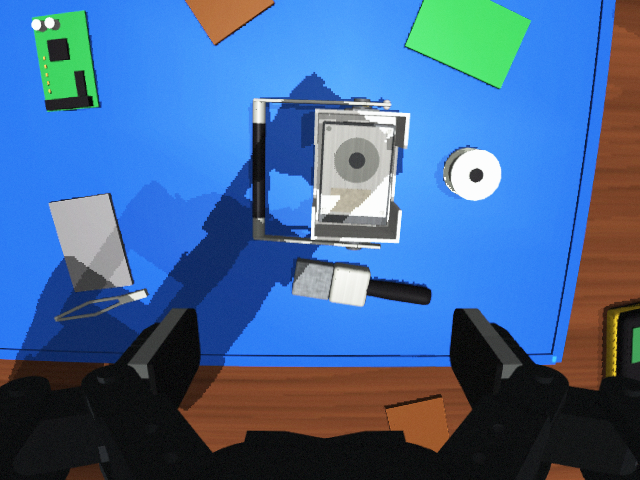

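The wrist picture shows the tray rim with corners near (315,109), (410,113), (399,243) and (312,240). The handle bar runs from (260,100) to (257,238).

Run:
```python
from h import *
import pickle
m,im=pickle.load(open("w1.pkl","rb"));g=cv2.cvtColor(im,cv2.COLOR_BGR2GRAY)
p=np.array([(315,109),(410,113),(399,243),(312,240)],np.float32)
q=cv2.cornerSubPix(g,p.reshape(-1,1,2).copy(),(4,4),(-1,-1),(3,50,.01)).reshape(-1,2);print(q.tolist())
for k in(p,q):
    P=cast(m,k,.056)*1000;print(P[:,:2].round(1).tolist(),P.mean(0).round(1),[np.linalg.norm(P[i]-P[i-1]).round(1) for i in range(4)])
b=cast(m,[(260,100),(257,238)],.030)*1000;print("bar",b.round(1).tolist())
cv2.imwrite("pics/w1c.png",cv2.resize(im[80:260,240:430],None,fx=3.3,fy=3.3,interpolation=cv2.INTER_CUBIC))
print(delta([.4402,.0176,.16],np.radians(7.49)))
```

```text
[[314.71478271484375, 108.40869903564453], [407.25506591796875, 114.46886444091797], [397.5741271972656, 241.3966522216797], [310.8763427734375, 240.74586486816406]]
[[579.9, -227.3], [577.2, -310.3], [459.0, -306.0], [461.7, -224.2]] [ 519.4 -266.9   56. ] [np.float64(118.3), np.float64(83.0), np.float64(118.2), np.float64(81.9)]
[[580.4, -227.0], [575.9, -307.9], [460.6, -304.6], [460.9, -223.1]] [ 519.5 -265.7   56. ] [np.float64(119.5), np.float64(81.0), np.float64(115.4), np.float64(81.5)]
bar [[588.8, -175.8, 30.0], [456.3, -168.3, 30.0]]
(array([ -57.9, -255.8,  139.9]), np.float64(-0.129), np.float64(0.002), np.float64(0.92))
```

View pics/w1c.png

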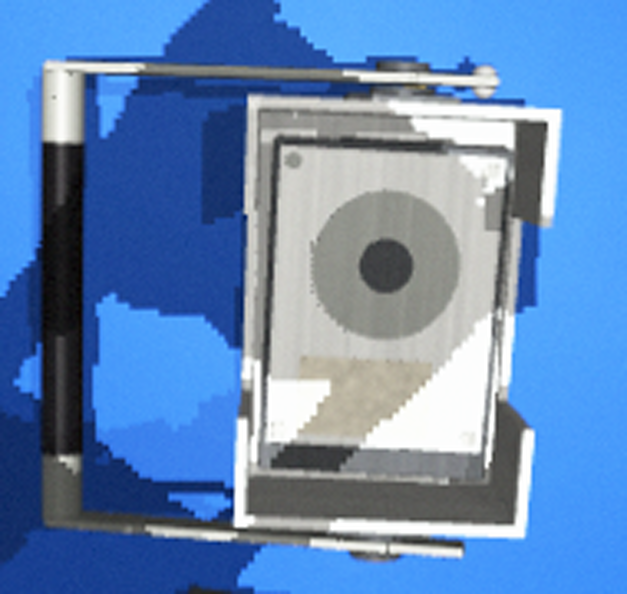

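The enlarged crop agrees with those rim corners: the tray's centre is about (519,-267) mm and its yaw about -0.03 rad. Next I go over the separator.

Request:
drive_tool --deltas '[[[-8,-36,12,-0.03],[-15,-68,30,-0.06],[-23,-101,50,-0.09],[-31,-134,70,-0.129],[-38,-168,88,-0.129]]]'

```text
t: 1.57
tcp_pos: [0.4592, -0.0711, 0.2109]
tool_rot: [0.998, 0.063, -0.001, -0.0]
force: [0.2, -0.1, -0.0]
finger_gap: 1.005
gripper_force: 0.0
```

Request:
drive_tool --deltas '[[[-7,-29,17,0],[-13,-59,34,0],[-20,-88,52,0],[-20,-88,52,0]]]'

```text
t: 1.9
tcp_pos: [0.423, 0.017, 0.1571]
tool_rot: [0.998, 0.065, -0.006, -0.002]
force: [-0.7, -0.7, -0.9]
finger_gap: 0.996
gripper_force: 0.0
```

Run:
```python
from h import *
import pickle
mt=vision.camera_model("top")
P=cast(mt,np.array([(631,115),(624,292),(482,288)])/3.6+[279.6,179.6],.056)*1000;print(P.round(1).tolist())
m=vision.camera_model("wrist");im=vision.snapshot("wrist")[:,:,::-1]
cv2.imwrite("pics/w2.png",im);pickle.dump((m,im),open("w2.pkl","wb"))
hsv=cv2.cvtColor(im,cv2.COLOR_BGR2HSV)
u=proj(m,[[.4402,.0176,.006]])[0];print(u)
c=rect((hsv[...,1]<70)&(hsv[...,2]>60),u)
r=cv2.minAreaRect((cast(m,c.reshape(-1,2),.006)[:,:2]*1000).astype(np.float32));print(r,cv2.boundingRect(c))
print(manip.sense()["tcp_pos"])
```

```text
[[574.6, -313.1, 56.0], [457.7, -308.6, 56.0], [458.0, -215.8, 56.0]]
[329.10840285 197.21786085]
((441.8052673339844, 19.61153793334961), (103.4902114868164, 69.63404846191406), 7.941701889038086) (274, 117, 105, 149)
[0.42601284 0.01497656 0.15835456]
```

View pics/w2.png

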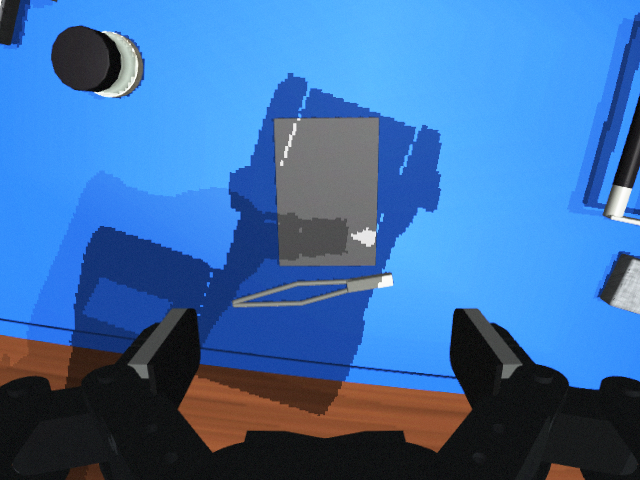

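The wrist view shows the board alone between the finger lines, from (274,117) to (378,265), with the tweezers at (315,290) outside the path of the fingers. The two cameras differ by about 2 mm, so I use the mean: (441,18.6), yaw 0.134.

```bash
python3 -c "
from h import *
for i in range(3):
    print(delta([.441,.0186,.03],.134)); vision.snapshot('wrist')"
```

```text
(array([ 16.2,  -1.3, 128.2]), np.float64(-0.004), np.float64(0.13), np.float64(1.21))
(array([ 13.2,  -3.4, 129.4]), np.float64(-0.005), np.float64(0.129), np.float64(1.21))
(array([ 11.4,  -4.5, 130.1]), np.float64(-0.006), np.float64(0.128), np.float64(1.21))
```

Request:
drive_tool --deltas '[[[5,-2,40,-0.005],[10,-5,80,-0.005],[10,-5,115,-0.005],[10,-5,115,-0.005],[10,-5,115,-0.005]]]'

```text
t: 2.52
tcp_pos: [0.4386, 0.0191, 0.0439]
tool_rot: [0.998, 0.066, -0.002, -0.001]
force: [0.6, -0.9, 1.2]
finger_gap: 1.0
gripper_force: 0.0
```

```bash
python3 -c "
from h import *
for i in range(3):
    print(delta([.441,.0186,.004],.134)); 
    m=vision.camera_model('wrist');im=vision.snapshot('wrist')[:,:,::-1]
    print(m['tvec'])
cv2.imwrite('pics/w3.png',im)"
```

```text
(array([ 2.5,  0.8, 39.9]), np.float64(-0.002), np.float64(0.132), np.float64(1.23))
[-0.03724412  0.43726849  0.31843841]
(array([ 1.1,  0.6, 41.7]), np.float64(-0.002), np.float64(0.132), np.float64(1.23))
[-0.03764473  0.43857472  0.31864669]
(array([ 0.3,  0.5, 42.8]), np.float64(-0.002), np.float64(0.132), np.float64(1.23))
[-0.03789119  0.43943233  0.31870525]
```

View pics/w3.png

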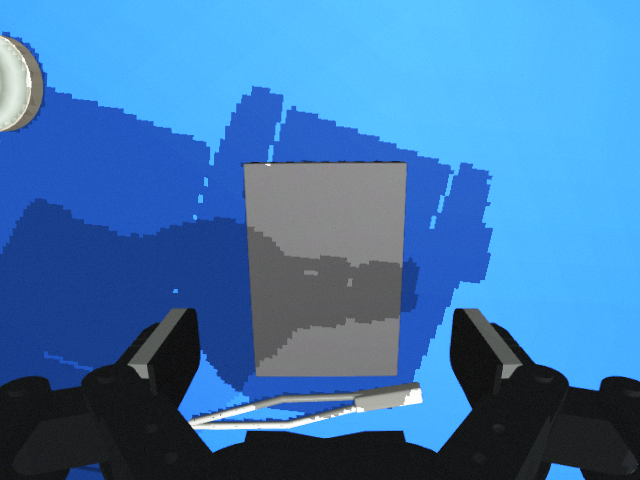

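The board lies centred between the fingers, at (245–407, 163–376). The open fingertips stand about 10 mm behind the nominal TCP, so I go down slowly, watching the force.

Request:
drive_tool --deltas '[[[0,0,20,0],[0,0,38,0],[0,0,46,0],[0,0,50,0],[0,0,50,0]]]'

```text
t: 3.08
tcp_pos: [0.4397, 0.02, -0.0038]
tool_rot: [0.998, 0.067, 0.001, 0.0]
force: [-0.9, -0.5, -0.5]
finger_gap: 0.999
gripper_force: 0.0
```

Request:
drive_tool --deltas '[[[0,0,0,0],[0,0,0,0],[0,0,0,0],[0,0,0,0],[0,0,0,0]]]' --jaw 64 --force 25

```text
t: 3.5
tcp_pos: [0.4397, 0.0201, -0.0033]
tool_rot: [0.998, 0.067, 0.001, 0.0]
force: [-0.7, 0.1, 7.5]
finger_gap: 0.796
gripper_force: 26.1
```

Request:
drive_tool --deltas '[[[0,0,0,0],[0,0,0,0],[0,0,0,0]]]'

```text
t: 3.75
tcp_pos: [0.4397, 0.0201, -0.0033]
tool_rot: [0.998, 0.067, 0.001, 0.0]
force: [-0.3, -0.2, 7.3]
finger_gap: 0.804
gripper_force: 26.1
```

Request:
drive_tool --deltas '[[[0,0,-10,0],[0,0,-40,0],[0,0,-80,0],[0,0,-110,0],[0,0,-110,0]]]'

```text
t: 4.17
tcp_pos: [0.4419, 0.0199, 0.1107]
tool_rot: [0.998, 0.067, 0.005, 0.002]
force: [0.0, -0.4, -0.4]
finger_gap: 0.802
gripper_force: 28.7
```

Request:
drive_tool --deltas '[[[0,0,0,0],[0,0,0,0],[0,0,0,0]]]'

```text
t: 4.42
tcp_pos: [0.438, 0.0204, 0.1046]
tool_rot: [0.998, 0.067, -0.001, -0.0]
force: [-0.1, 0.2, -0.8]
finger_gap: 0.802
gripper_force: 28.7
```

```bash
cat > hold.py <<'E'
from h import *
def held(sat,ztop,fname):
    s=manip.sense();r=R.from_quat(s["tool_rot"]);m=vision.camera_model("wrist");im=vision.snapshot("wrist")[:,:,::-1]
    cv2.imwrite(fname,im);hsv=cv2.cvtColor(im,cv2.COLOR_BGR2HSV)
    u=proj(m,[s["tcp_pos"]+r.apply([0.01,0,ztop])])[0]
    mask=(hsv[...,1]<sat)&(hsv[...,2]>70)
    c=rect(mask,u);P=cast(m,c.reshape(-1,2),(s["tcp_pos"]+r.apply([0,0,ztop]))[2])
    t=r.inv().apply(P-s["tcp_pos"])[:,:2]*1000
    print("tool-frame rect",cv2.minAreaRect(t.astype(np.float32)),cv2.boundingRect(c),u)
    print("x",t[:,0].min(),t[:,0].max(),"y",t[:,1].min(),t[:,1].max())
E
python3 - <<'E'
from hold import *
held(70,-.0093,"pics/w4.png")
print(delta([.5184,-.2682,.106],-.031),manip.sense())
E
```

```text
tool-frame rect ((3.2615737915039062, -1.1371688842773438), (101.98120880126953, 70.12992095947266), 0.01926564611494541) (214, 174, 222, 270) [326.79479176 305.4030089 ]
x -47.74076835684345 54.26025395986442 y -36.20754430602938 33.911760805918306
(array([ 41.2, 296.8,  -2. ]), np.float64(0.165), np.float64(0.134), np.float64(1.23)) {'t': 4.4667, 'q': array([-2.09383848e-01,  5.15048336e-01,  2.00508589e+00,  1.69100902e-05,
        6.24069702e-01,  1.22762602e+00]), 'qd': array([-1.36492575e-03,  1.10828012e-02, -2.97933937e-04, -1.21690638e-03,
        1.24626443e-05, -1.05076191e-03]), 'tau': array([ 4.49198869e-02, -3.41092980e+01, -7.69395322e+00,  6.22740699e-04,
        2.36484200e-03, -3.72188765e-05]), 'tcp_pos': array([0.43795887, 0.02041591, 0.10432373]), 'tool_rot': array([ 9.97763091e-01,  6.68364432e-02, -1.25477802e-03, -3.60890595e-04]), 'force': array([-0.25526324, -0.00250604, -0.06050875]), 'ft_torque': array([-0.01163396,  0.01709437, -0.00813562]), 'gripper_force': 28.747846484184265, 'finger_gap': 0.7960163450803405}
```

View pics/w4.png

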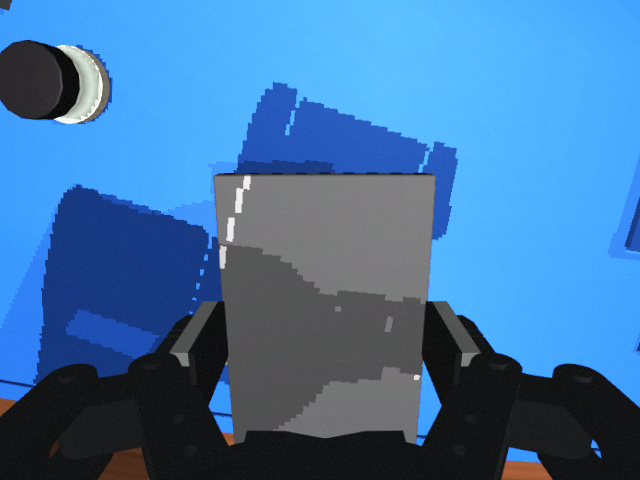

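The board is held level and square at (214–436, 174–444). Its centre sits about 2.3 mm forward of the TCP. The measured y offset also shows the wrist camera reading about 1.1 mm too high, so the camera mean stands. Carrying it to the tray.

Request:
drive_tool --deltas '[[[4,28,-2,0],[9,66,-2,0],[14,105,-2,0],[19,144,-2,0],[24,183,-2,0]]]'

```text
t: 4.88
tcp_pos: [0.4864, -0.1592, 0.1056]
tool_rot: [0.998, 0.067, -0.001, -0.001]
force: [1.1, -0.3, 0.5]
finger_gap: 0.799
gripper_force: 28.7
```

Request:
drive_tool --deltas '[[[5,38,0,0],[10,74,0,0],[14,100,0,0.08],[15,113.5,0,0.165],[15,113.5,0,0.165]]]'

```text
t: 5.3
tcp_pos: [0.5177, -0.2721, 0.1055]
tool_rot: [1.0, -0.018, 0.0, 0.0]
force: [0.5, -0.2, 0.2]
finger_gap: 0.796
gripper_force: 28.7
```

Request:
drive_tool --deltas '[[[0,0,0,0],[0,0,0,0],[0,0,0,0],[0,0,0,0]]]'

```text
t: 5.63
tcp_pos: [0.5166, -0.2667, 0.1068]
tool_rot: [1.0, -0.014, -0.001, -0.001]
force: [-0.0, -0.1, -0.6]
finger_gap: 0.799
gripper_force: 28.7
```

Run:
```python
from h import *
im=vision.snapshot("wrist")[:,:,::-1];cv2.imwrite("pics/w5.png",im)
print(delta([.5161,-.2682,.0165],-.031))
```

```text
(array([-0.6,  1.3, 90.6]), np.float64(0.002), np.float64(-0.029), np.float64(0.93))
```

View pics/w5.png

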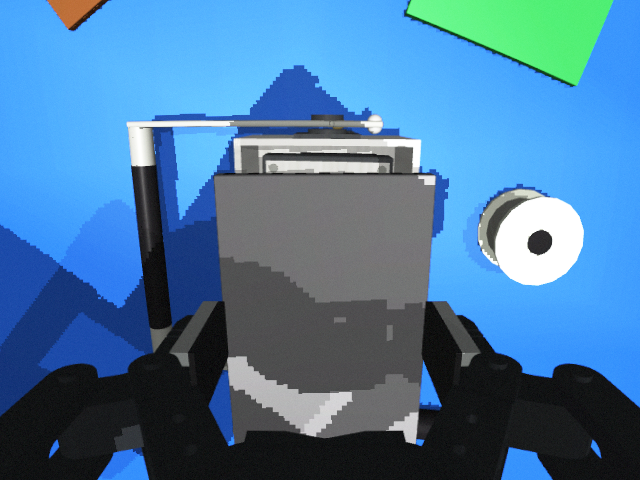

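The board hangs over the tray. The far rim corners are visible at (235,138) and (420,138), so I check them against the tool axis before going down.

Run:
```python
from h import *
s=manip.sense();r=R.from_quat(s["tool_rot"]);m=vision.camera_model("wrist")
im=cv2.imread("pics/w5.png");hsv=cv2.cvtColor(im,cv2.COLOR_BGR2HSV)
for row in(142,150,160):
    x=np.where((hsv[row,200:460,1]<110))[0]+200;print(row,x.min(),x.max())
print((r.inv().apply(cast(m,[(235,138),(420,138),(216,174),(434,174)],.056)-s["tcp_pos"])*1000).round(1)[:2].tolist())
print((r.inv().apply(cast(m,[(216,174),(434,174)],s["tcp_pos"][2]+.0093)-s["tcp_pos"])*1000).round(1).tolist())
```

```text
142 233 420
150 234 420
160 234 419
[[62.9, -40.6, 51.0], [62.8, 41.4, 51.0]]
[[54.2, -34.7, -9.3], [54.1, 33.1, -9.4]]
```

Request:
drive_tool --deltas '[[[0.5,1.3,15,0],[0.5,1.3,35,0],[0.5,1.3,50,0],[0.5,1.3,62,0],[0.5,1.3,70,0]]]'

```text
t: 6.1
tcp_pos: [0.5172, -0.2688, 0.036]
tool_rot: [1.0, -0.015, -0.001, -0.001]
force: [0.2, 0.0, -0.1]
finger_gap: 0.804
gripper_force: 28.7
```

Request:
drive_tool --deltas '[[[0,0,6,0],[0,0,12,0],[0,0,17,0],[0,0,20,0],[0,0,20,0]]]'

```text
t: 6.52
tcp_pos: [0.5175, -0.2697, 0.0168]
tool_rot: [1.0, -0.016, -0.0, -0.0]
force: [-0.4, 0.0, -0.9]
finger_gap: 0.8
gripper_force: 28.7
```

Request:
drive_tool --deltas '[[[0,0,0,0],[0,0,0,0],[0,0,0,0]]]'

```text
t: 6.77
tcp_pos: [0.5179, -0.27, 0.0176]
tool_rot: [1.0, -0.016, 0.0, 0.0]
force: [0.2, 0.5, -0.4]
finger_gap: 0.8
gripper_force: 28.7
```

Request:
drive_tool --deltas '[[[-0.5,-1,1,0],[-1,-1,2,0],[-1,-1,2.5,0],[-1,-1,2.5,0],[-1,-1,2.5,0]]]'

```text
t: 7.18
tcp_pos: [0.5171, -0.2688, 0.0158]
tool_rot: [1.0, -0.016, 0.001, 0.0]
force: [-0.1, 0.5, 6.0]
finger_gap: 0.799
gripper_force: 29.8
```

Request:
drive_tool --deltas '[[[0,0,0,0],[0,0,0,0],[0,0,0,0],[0,0,0,0],[0,0,0,0]]]' --jaw 85.4

```text
t: 7.6
tcp_pos: [0.5165, -0.2687, 0.0144]
tool_rot: [1.0, -0.016, -0.0, -0.0]
force: [0.3, 0.4, -0.7]
finger_gap: 1.0
gripper_force: 0.0
```

Request:
drive_tool --deltas '[[[0,0,-10,0],[0,0,-40,0],[0,0,-80,0],[0,0,-120,0],[0,0,-120,0]]]'

```text
t: 8.02
tcp_pos: [0.5208, -0.2718, 0.1427]
tool_rot: [1.0, -0.015, 0.006, 0.005]
force: [0.3, -0.6, 0.8]
finger_gap: 0.995
gripper_force: 0.0
```

Request:
drive_tool --deltas '[[[0,0,0,0],[0,0,0,0],[0,0,0,0]]]'

```text
t: 8.27
tcp_pos: [0.5156, -0.2679, 0.1336]
tool_rot: [1.0, -0.016, -0.001, -0.001]
force: [1.0, 0.8, -0.7]
finger_gap: 0.998
gripper_force: 0.0
```

Run:
```python
from h import *
m=vision.camera_model("wrist");im=vision.snapshot("wrist")[:,:,::-1];t=vision.snapshot("top")[:,:,::-1]
cv2.imwrite("pics/w6.png",im);cv2.imwrite("pics/t6.png",t)
a=cv2.resize(im[60:360,160:480],(533,500))
b=cv2.resize(t[190:270,150:260],None,fx=2.4,fy=2.4,interpolation=cv2.INTER_CUBIC)
o=np.zeros((500,797,3),np.uint8);o[:,:533]=a;o[:b.shape[0],533:533+b.shape[1]]=b
cv2.imwrite("pics/c6.png",o)
```

```text
(no output)
```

View pics/c6.png

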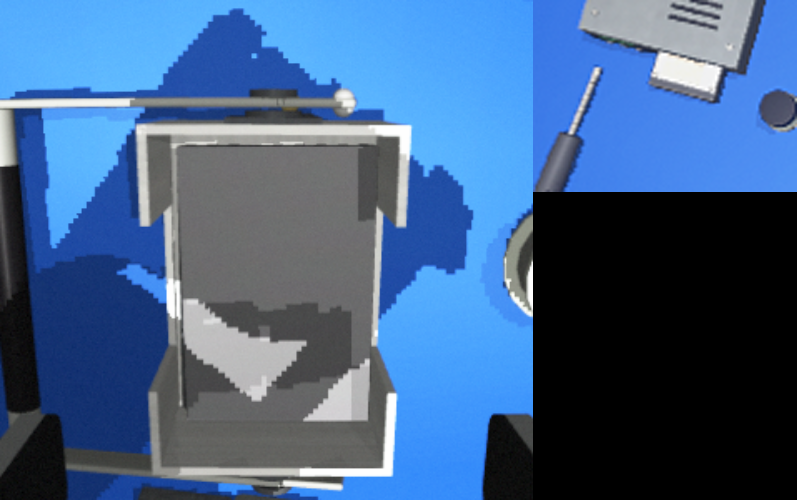

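The board lies flat on the lower drive, inside the tray on all sides. The inset shows the drive's bright lid at top-image pixels (202,211), (230,216), (227,232) and (199,226). That was the 10th picture, so from here I work from numbers only.

Run:
```python
from h import *
m=vision.camera_model("top");P=cast(m,[(202.1,210.8),(230,215.8),(227.1,231.7),(198.8,226.3)],.025)*1000
print(P[:,:2].round(1).tolist(),P.mean(0).round(1),[np.linalg.norm(P[i]-P[i-1]).round(1) for i in range(4)])
d=P[1]-P[0];e=P[0]-P[3];print(np.degrees([np.arctan2(d[0],-d[1]),np.arctan2(e[1],e[0])]))
im=cv2.imread("pics/top0.png");hsv=cv2.cvtColor(im,cv2.COLOR_BGR2HSV)
for n,near,z in(("jar",(253,236),.02),("driver",(165,247),.01),("pcb",(316,190),.008),("sep/none",(377,163),.006)):
    c=rect((hsv[...,0]<100)|(hsv[...,0]>125)|(hsv[...,2]<70)|(hsv[...,1]<100),near)
    Q=cast(m,c.reshape(-1,2),z)*1000;print(n,Q.min(0).round(),Q.max(0).round())
yaw=-.215
print(delta([P[:,0].mean()/1e3,P[:,1].mean()/1e3,.17],yaw))
```

```text
[[566.3, 296.5], [555.6, 227.2], [516.2, 232.7], [527.8, 302.8]] [541.5 264.8  25. ] [np.float64(39.0), np.float64(70.1), np.float64(39.7), np.float64(71.1)]
[-8.80305871 -9.29066518]
jar [ -91. -798.   20.] [1071.  856.   20.]
driver [ -96. -805.   10.] [1077.  864.   10.]
pcb [ -97. -807.    8.] [1078.  865.    8.]
sep/none [ -98. -808.    6.] [1080.  867.    6.]
(array([   9.1, -533.4,  -35.8]), np.float64(0.184), np.float64(-0.031), np.float64(0.93))
```

Request:
drive_tool --deltas '[[[0,-25,-15,0],[1,-65,-36,0],[2,-105,-36,0],[3,-145,-36,0],[4,-185,-36,0]]]'

```text
t: 8.78
tcp_pos: [0.5257, -0.0822, 0.1699]
tool_rot: [1.0, -0.016, -0.001, -0.0]
force: [-0.1, 0.8, -0.7]
finger_gap: 1.002
gripper_force: 0.0
```

Request:
drive_tool --deltas '[[[0,-40,0,0],[1,-80,0,0],[2,-120,0,0],[3,-160,0,0],[4,-200,0,0]]]'

```text
t: 9.2
tcp_pos: [0.5357, 0.1178, 0.1693]
tool_rot: [1.0, -0.016, -0.001, 0.0]
force: [0.7, 0.7, -0.4]
finger_gap: 0.998
gripper_force: 0.0
```

Request:
drive_tool --deltas '[[[0,-40,0,0],[1,-80,0,0],[1,-115,0,0.05],[1,-140,0,0.1],[1,-149,0,0.14]]]'

```text
t: 9.62
tcp_pos: [0.5413, 0.2686, 0.1691]
tool_rot: [0.996, -0.085, -0.001, -0.0]
force: [-0.4, 0.6, 0.7]
finger_gap: 1.002
gripper_force: 0.0
```

Request:
drive_tool --deltas '[[[0,0,0,0],[0,0,0,0],[0,0,0,0],[0,0,0,0]]]'

```text
t: 9.95
tcp_pos: [0.5421, 0.2634, 0.1701]
tool_rot: [0.996, -0.086, -0.001, 0.0]
force: [0.0, -0.6, -0.0]
finger_gap: 1.001
gripper_force: 0.0
```

Run:
```python
from h import *
import pickle
s=manip.sense();m=vision.camera_model("wrist");im=vision.snapshot("wrist")[:,:,::-1]
cv2.imwrite("pics/w7.png",im);pickle.dump((m,im,s),open("w7.pkl","wb"))
hsv=cv2.cvtColor(im,cv2.COLOR_BGR2HSV);print(s["tcp_pos"],delta([.5425,.266,.17],-.157))
u=proj(m,[[.5425,.266,.025]])[0];print(u,hsv[int(u[1]),int(u[0])])
for lo in(150,180,200,215):
    c=rect((hsv[...,1]<60)&(hsv[...,2]>lo),u);Q=(cast(m,c.reshape(-1,2),.025)[:,:2]*1000)
    print(lo,cv2.boundingRect(c),cv2.minAreaRect(Q.astype(np.float32)))
# class map
sub=hsv[60:330:9,150:480:6]
for row in sub: print("".join("b" if (95<p[0]<125 and p[1]>110 and p[2]>60) else "#" if p[2]<70 else "W" if p[2]>200 else "o" if p[2]>140 else "." for p in row))
```

```text
[0.54209509 0.26340506 0.17011843] (array([-0.2, -2.6,  0.3]), np.float64(-0.016), np.float64(-0.173), np.float64(2.01))
[322.25816844 225.32286997] [ 24  34 180]
150 (269, 206, 97, 38) ((543.6536865234375, 269.6695861816406), (66.41865539550781, 22.975723266601562), 76.6725845336914)
180 (269, 207, 96, 37) ((543.6864624023438, 269.8856506347656), (65.7856674194336, 22.221994400024414), 76.33020782470703)
200 (336, 212, 28, 31) ((532.9796752929688, 243.80996704101562), (14.796975135803223, 26.730966567993164), 39.72057342529297)
215 (336, 228, 28, 15) ((532.3899536132812, 248.5234375), (18.787796020507812, 10.076798439025879), 80.04509735107422)
oWWoWWWWWWWWWWWWWWWWWWWWWoWWoW.o.....WWWWWWWWbbbbbbbbbb
oWWWWWWWWWWWWWWWWWWWWWWoWWWWWWWWWWWWWWWWWWWWWbbbbbbbbbb
WooWWWWWWWWWWWWWWWWWWWWW.o.............WWWWWWbbbbbbbbbb
ooWWWWWWWWWWWWWWWWWWWWWWWWWWWWWWWWW......WWWWbbbbbbbbbb
WoWWWWWWWWWWWWWWWWWWWW...........##.......WWWbbbbbbbbbb
oWWoWWWWWWWWWWWWWWWWWWWWWWWWWW.............Wbbbbbbbbbbb
WWWWWWWWWWWWWWWWWWWWWW.....#########.......Wbbbbbbbbbbb
WWWWWWWWWWWWWWWWWWWWWWW.....................bbbbbbbbbb
[... 533 characters left out ...]
oooooooWW.bbbbbbbbbbbbbb.bbb
bbbbbbbbbbbbbbbbbbbboooooooooooooooW#bbbbbbbbbbb.oooooo
bbbbbbbbbbbbbbbbbbbbo.oooooooooooooWbbbbbbbbbbb.o.#####
bbbbbbWbbbbbbbbbbbbb######...ooWWWWWbbbbbbbbbb.oo######
bbbbbbWbbbbbbbbbbbbbbbb###..........bbbbbbbbbbbo.######
bbbbbbobbbbbbbbbbbbbbbbbbbbbbbbbbbbbbbbbbbbbbbbbo######
bbbbbbobbbbbbbbbbbbbbbbbbbbbbbbbbbbbbbbbbbbbbbbbb######
bbbbbbobbbbbbbbbbbbbbbbbbbbbbbbbbbbbbbbbbbbbbbbbbbb####
bbbbbo.bbbbbbbbbbbbbbbbbbbbbbbbbbbbbbbbbbbbbbbbbbbbbbbb
bbbbbo.bbbbbbbbbbbbbbbbbbbbbbbbbbbbbbbbbbbbbbbbbbbbbbbb
bbbbbo.bbbbbbbbbbbbbbbbbbbbbbbbbbbbbbbbbbbbbbbbbbbbbbbb
bbbb####bbbbbbbbbbbbbbbbbbbbbbbbbbbbbbbbbbbbbbbbbbb####
bb.#####bbbbbbbbbbbbbbbbbbbbbbbbbbbbbbbbbbbbbbbbbbb###.
```

Run:
```python
from h import *
import pickle
m,im,s=pickle.load(open("w7.pkl","rb"));hsv=cv2.cvtColor(im,cv2.COLOR_BGR2HSV)
blue=(hsv[...,0]>95)&(hsv[...,0]<125)&(hsv[...,1]>110)
L,Rr=[],[]
for r in range(212,242,2):
    x=np.where(blue[r,200:322])[0]; y=np.where(blue[r,322:460])[0]
    L.append((200+x.max()+.5,r)); Rr.append((322+y.min()-.5,r))
print(L[::3],Rr[::3])
for n,e in(("L",L),("R",Rr)):
    P=cast(m,e,.025)*1000;f=np.polyfit(P[:,0],P[:,1],1);print(n,f.round(4),np.degrees(np.arctan(f[0])),"y at 540",np.polyval(f,540).round(1))
# bottom (front) lid edge: last lid-bright row per column
for c in range(275,366,10):
    col=hsv[200:280,c];print(c,[int(v) for v in col[::3,2]])
# screwdriver tip
ys,xs=np.where(~blue[225:300,170:225]);print("tip px",xs[ys.argmin()]+170,ys.min()+225,cast(m,[(xs[ys.argmin()]+170,ys.min()+225)],.01)*1000)
```

```text
[(np.float64(266.5), 212), (np.float64(266.5), 218), (np.float64(265.5), 224), (np.float64(266.5), 230), (np.float64(266.5), 236)] [(np.float64(367.5), 212), (np.float64(367.5), 218), (np.float64(366.5), 224), (np.float64(365.5), 230), (np.float64(365.5), 236)]
L [-2.235000e-01  4.268535e+02] -12.598588961857875 y at 540 306.2
R [-2.496000e-01  3.700427e+02] -14.01200716784103 y at 540 235.3
275 [105, 105, 137, 200, 202, 201, 199, 201, 200, 201, 134, 131, 185, 63, 60, 44, 68, 238, 238, 237, 237, 236, 237, 236, 235, 236, 235]
285 [106, 104, 112, 191, 189, 181, 184, 192, 189, 189, 192, 190, 195, 59, 57, 39, 44, 105, 238, 239, 238, 237, 237, 237, 236, 236, 236]
295 [111, 111, 108, 193, 188, 188, 191, 194, 196, 194, 184, 194, 194, 79, 61, 42, 43, 102, 105, 106, 104, 109, 102, 127, 236, 236, 236]
305 [113, 110, 112, 189, 202, 188, 186, 191, 180, 184, 186, 185, 199, 134, 135, 111, 110, 123, 147, 135, 107, 106, 106, 105, 105, 149, 148]
315 [106, 107, 110, 173, 190, 193, 191, 186, 181, 182, 184, 191, 196, 172, 134, 131, 107, 147, 239, 215, 108, 105, 107, 105, 106, 105, 109]
325 [110, 107, 107, 147, 187, 183, 181, 188, 184, 190, 190, 184, 193, 196, 85, 112, 111, 125, 238, 240, 239, 238, 239, 237, 238, 202, 103]
335 [106, 108, 109, 125, 187, 189, 188, 195, 190, 185, 187, 186, 187, 196, 114, 114, 114, 110, 241, 240, 241, 239, 240, 238, 114, 104, 149]
345 [110, 108, 107, 107, 197, 198, 200, 198, 199, 200, 200, 202, 201, 241, 167, 136, 117, 119, 241, 242, 240, 240, 147, 109, 124, 148, 150]
355 [114, 109, 109, 112, 200, 197, 201, 198, 198, 200, 198, 195, 248, 242, 242, 134, 113, 113, 219, 251, 251, 152, 150, 148, 151, 148, 148]
365 [107, 109, 107, 108, 163, 129, 101, 72, 108, 135, 130, 102, 74, 113, 138, 223, 250, 250, 251, 237, 151, 147, 151, 152, 147, 153, 148]
tip px 184 233 [[550.89645946 368.00484446  10.        ]]
```

Request:
drive_tool --deltas '[[[-1,-5,30,0.052],[-1,-5,70,0.052],[-1,-5,105,0.052],[-1,-5,130,0.052],[-1,-5,130,0.052]]]'

```text
t: 10.42
tcp_pos: [0.5384, 0.2675, 0.0355]
tool_rot: [0.994, -0.112, -0.005, 0.002]
force: [-0.3, -0.5, 0.5]
finger_gap: 0.999
gripper_force: 0.0
```

Request:
drive_tool --deltas '[[[0,0,10,0],[0,0,20,0],[0,0,28,0],[0,0,30,0],[0,0,30,0]]]'

```text
t: 10.83
tcp_pos: [0.5423, 0.2698, 0.0109]
tool_rot: [0.994, -0.111, 0.0, -0.0]
force: [0.2, 0.1, -0.2]
finger_gap: 0.999
gripper_force: 0.0
```

Request:
drive_tool --deltas '[[[0,0,0,0],[0,0,0,0],[0,0,0,0]]]'

```text
t: 11.08
tcp_pos: [0.5426, 0.2701, 0.0114]
tool_rot: [0.994, -0.111, 0.001, -0.0]
force: [0.5, 0.5, -0.5]
finger_gap: 0.997
gripper_force: 0.0
```

Request:
drive_tool --deltas '[[[0,1,2,0],[0,1,2,0],[0,1,2,0]]]'

```text
t: 11.33
tcp_pos: [0.5418, 0.2688, 0.0087]
tool_rot: [0.994, -0.111, -0.0, 0.0]
force: [-0.2, 0.1, -0.1]
finger_gap: 1.0
gripper_force: 0.0
```

Request:
drive_tool --deltas '[[[0,0,0,0],[0,0,0,0],[0,0,0,0],[0,0,0,0],[0,0,0,0]]]' --jaw 64 --force 60

```text
t: 11.75
tcp_pos: [0.542, 0.2689, 0.0093]
tool_rot: [0.994, -0.111, 0.0, -0.0]
force: [-1.0, -0.6, 5.4]
finger_gap: 0.796
gripper_force: 66.0
```

Request:
drive_tool --deltas '[[[0,0,0,0],[0,0,0,0]]]'

```text
t: 11.92
tcp_pos: [0.5419, 0.2689, 0.0093]
tool_rot: [0.994, -0.111, 0.0, -0.0]
force: [-1.5, -0.7, 5.9]
finger_gap: 0.799
gripper_force: 66.0
```

Request:
drive_tool --deltas '[[[-3,0,-1,0],[-8,0,-1,0],[-14,0,-1,0],[-21,0,-1,0],[-28,0,-1,0]]]'

```text
t: 12.33
tcp_pos: [0.5137, 0.2752, 0.0095]
tool_rot: [0.994, -0.111, -0.0, 0.0]
force: [1.4, -0.2, -0.6]
finger_gap: 0.8
gripper_force: 67.6
```

Request:
drive_tool --deltas '[[[-9,0,0,0],[-18,0,0,0],[-27,0,0,0],[-36,0,0,0],[-46,0,0,0]]]'

```text
t: 12.75
tcp_pos: [0.4685, 0.2854, 0.0096]
tool_rot: [0.994, -0.111, -0.0, 0.0]
force: [-0.1, 0.3, -1.2]
finger_gap: 0.797
gripper_force: 67.5
```

Request:
drive_tool --deltas '[[[-4,0,0,0],[-6,0,0,0],[-6,0,0,0],[-6,0,0,0]]]'

```text
t: 13.08
tcp_pos: [0.4644, 0.2867, 0.0097]
tool_rot: [0.994, -0.111, 0.0, -0.0]
force: [-0.6, 0.1, -1.6]
finger_gap: 0.797
gripper_force: 67.5
```

```bash
cat >> hold.py <<'E'
def held2(ztop,fname):
    "front edge and sides of the held drive lid in the tool frame, from non-blue pixels round the tool axis"
    s=manip.sense();r=R.from_quat(s["tool_rot"]);m=vision.camera_model("wrist");im=vision.snapshot("wrist")[:,:,::-1]
    cv2.imwrite(fname,im);hsv=cv2.cvtColor(im,cv2.COLOR_BGR2HSV)
    nb=~((hsv[...,0]>95)&(hsv[...,0]<125)&(hsv[...,1]>100))
    def T(px):return r.inv().apply(cast(m,px,(s["tcp_pos"]+r.apply([0,0,ztop]))[2])-s["tcp_pos"])*1000
    print("tool",s["tcp_pos"].round(4),"F",s["force"].round(1))
    for x in np.arange(-.02,.1,.01):
        u=proj(m,[s["tcp_pos"]+r.apply([x,0,ztop])])[0].astype(int)
        if not(0<=u[1]<480):continue
        row=nb[u[1]];
        if not row[u[0]]:print(int(x*1000),"blue");continue
        l=u[0];h=u[0]
        while l>0 and row[l]:l-=1
        while h<639 and row[h]:h+=1
        print(int(x*1000),(l,h,u[1]),T([(l+.5,u[1]),(h-.5,u[1])])[:,1].round(1),hsv[u[1],u[0]])
    col=[]
E
python3 -c "
from hold import *
held2(-.016,'pics/w8.png')"
```

```text
tool [0.4644 0.2867 0.0097] F [-0.6  0.1 -1.6]
-20 blue
-10 (np.int64(221), np.int64(434), np.int64(367)) [-36.1  35.7] [105  13  38]
0 (np.int64(206), np.int64(435), np.int64(340)) [-40.4  35.3] [ 23  31 133]
9 (np.int64(195), np.int64(454), np.int64(313)) [-43.2  40.8] [ 21  37 179]
20 (np.int64(217), np.int64(434), np.int64(284)) [-35.2  33.4] [ 35   8 185]
30 (np.int64(215), np.int64(436), np.int64(253)) [-35.   33.3] [ 50  12 129]
39 (np.int64(213), np.int64(439), np.int64(222)) [-35.   33.6] [90  4 57]
50 (np.int64(211), np.int64(442), np.int64(189)) [-34.9  33.8] [120  16  64]
60 (np.int64(209), np.int64(444), np.int64(155)) [-34.8  33.7] [ 34  13 139]
69 (np.int64(207), np.int64(446), np.int64(120)) [-34.8  33.7] [ 45   8 198]
80 (np.int64(205), np.int64(448), np.int64(83)) [-34.7  33.7] [101  16 131]
90 blue
```

The drive is clear of the bay, square in the grip, with its centre about 32 mm ahead of the TCP. I set it down here on the mat and regrip it at the middle.

Request:
drive_tool --deltas '[[[0,0,3,0],[0,0,6,0],[0,0,8,0],[0,0,9,0],[0,0,9,0]]]'

```text
t: 13.55
tcp_pos: [0.4638, 0.2864, 0.0002]
tool_rot: [0.994, -0.111, -0.0, 0.0]
force: [0.5, 0.7, -2.1]
finger_gap: 0.793
gripper_force: 67.5
```

Request:
drive_tool --deltas '[[[0,0,0.7,0],[0,0,1.4,0],[0,0,2,0],[0,0,2,0],[0,0,2,0]]]'

```text
t: 13.97
tcp_pos: [0.4639, 0.2865, -0.0005]
tool_rot: [0.994, -0.111, 0.0, -0.0]
force: [-1.2, -0.6, 5.7]
finger_gap: 0.799
gripper_force: 68.3
```

Request:
drive_tool --deltas '[[[0,0,0,0],[0,0,0,0],[0,0,0,0],[0,0,0,0],[0,0,0,0]]]' --jaw 85.4

```text
t: 14.38
tcp_pos: [0.464, 0.2866, -0.0015]
tool_rot: [0.994, -0.111, 0.0, -0.0]
force: [-0.3, -0.1, -0.7]
finger_gap: 1.0
gripper_force: 0.0
```

Request:
drive_tool --deltas '[[[0,0,-20,0],[0,0,-45,0],[16,0,-60,0],[32,0,-60,0],[32,0,-60,0]]]'

```text
t: 14.8
tcp_pos: [0.4998, 0.2798, 0.0603]
tool_rot: [0.994, -0.112, 0.004, -0.002]
force: [1.1, -0.5, -0.2]
finger_gap: 1.002
gripper_force: 0.0
```

Request:
drive_tool --deltas '[[[0,0,0,0],[0,0,0,0],[0,0,0,0]]]'

```text
t: 15.05
tcp_pos: [0.4932, 0.2793, 0.0578]
tool_rot: [0.994, -0.111, -0.002, 0.001]
force: [0.5, 0.3, -0.1]
finger_gap: 1.0
gripper_force: 0.0
```

Run:
```python
from h import *
s=manip.sense();r=R.from_quat(s["tool_rot"]);m=vision.camera_model("wrist");im=vision.snapshot("wrist")[:,:,::-1]
cv2.imwrite("pics/w9.png",im);hsv=cv2.cvtColor(im,cv2.COLOR_BGR2HSV);g=hsv[...,2].astype(int)
print(s["tcp_pos"])
nb=~((hsv[...,0]>95)&(hsv[...,0]<125)&(hsv[...,1]>100))
for y in(-.02,-.01,.01,.02):
    xs=np.arange(-75,75,1.5)/1000
    b="".join("W" if (not nb[v,u]) else "#" if g[v,u]<75 else "o" for u,v in proj(m,[[*(s["tcp_pos"]+r.apply([x,y,0]))[:2],.015] for x in xs]).round().astype(int) if 0<=v<480)
    print(y,b)
for x in(-.02,0,.02,.035):
    ys=np.arange(-45,45,1)/1000
    b="".join("W" if (not nb[v,u]) else "#" if g[v,u]<75 else "o" for u,v in proj(m,[[*(s["tcp_pos"]+r.apply([x,y,0]))[:2],.015] for y in ys]).round().astype(int) if 0<=v<480)
    print(x,b)
```

```text
[0.49317813 0.27928403 0.05777987]
-0.02 WWWWWWWWWWWWWWWWWWW#####oooooooooooooooooooooooooooooooooooooooooooooooooooooooooooo##WWWWWWWWWooooo
-0.01 WWWWWWWWWWWWWWWWWWW#####ooooooooooooooooooooooooooooooooooooooooooooooooooooooooooo###WWWWWWWWWooooo
0.01 WWWWWWWWWWWWWWWWWWW#####ooooooooooooooooooooooooooooooooooooooooooooooooooooooooooo###WWWWWWWWWooooo
0.02 WWWWWWWWWWWWWWWWWWW#####ooooooooooooooooooooooooooooooooooooooooooooooooooooooooooo###WWWWWWWWWooooo
-0.02 WWWWWWWWW##oooooooooooooooooooooooooooooooooooooooooooooooooooooooooooooooooo#WWWWWWWWWWWW
0 WWWWWWWWW##oooooooooooooooooooooooooooooooooooooooooooooooooooooooooooooooooo##WWWWWWWWWWW
0.02 WWWWWWWWW##oooooooooooooooooooooooooo##############oooooooooooooooooooooooooo#WWWWWWWWWWWW
0.035 WWWWWWWWWW#oooooooooooooooooooooooooooooooooooooooooooooooooooooooooooooooooo##WWWWWWWWWWW
```

Request:
drive_tool --deltas '[[[2.5,0,20,0],[2.5,0,38,0],[2.5,0,50,0],[2.5,0,57,0],[2.5,0,58,0]]]'

```text
t: 15.52
tcp_pos: [0.496, 0.2786, -0.0011]
tool_rot: [0.994, -0.111, -0.002, 0.001]
force: [0.1, -0.2, 0.2]
finger_gap: 1.001
gripper_force: 0.0
```

Request:
drive_tool --deltas '[[[0,0,0,0],[0,0,0,0],[0,0,0,0]]]'

```text
t: 15.77
tcp_pos: [0.4981, 0.2792, 0.0014]
tool_rot: [0.994, -0.111, 0.001, -0.0]
force: [0.9, 1.1, -0.3]
finger_gap: 0.999
gripper_force: 0.0
```

Request:
drive_tool --deltas '[[[0,0,0,0],[0,0,0,0],[0,0,0,0],[0,0,0,0],[0,0,0,0]]]' --jaw 64 --force 50

```text
t: 16.18
tcp_pos: [0.498, 0.2791, 0.002]
tool_rot: [0.994, -0.111, 0.001, -0.0]
force: [-1.3, -0.3, 5.2]
finger_gap: 0.799
gripper_force: 55.5
```

Request:
drive_tool --deltas '[[[0,0,0,0],[0,0,0,0],[0,0,-3,0],[0,0,-10,0],[0,0,-20,0]]]'

```text
t: 16.6
tcp_pos: [0.4968, 0.2787, 0.0206]
tool_rot: [0.994, -0.111, -0.001, 0.0]
force: [0.0, -0.1, -1.4]
finger_gap: 0.799
gripper_force: 56.8
```

Request:
drive_tool --deltas '[[[0,0,-20,0],[0,0,-45,0],[0,0,-70,0],[0,0,-90,0],[0,0,-100,0]]]'

```text
t: 17.02
tcp_pos: [0.4989, 0.2795, 0.1241]
tool_rot: [0.994, -0.111, 0.002, -0.001]
force: [0.4, 0.1, -1.7]
finger_gap: 0.798
gripper_force: 57.0
```

Request:
drive_tool --deltas '[[[0,0,0,0],[0,0,0,0],[0,0,0,0],[0,0,0,0]]]'

```text
t: 17.35
tcp_pos: [0.4964, 0.2785, 0.1192]
tool_rot: [0.994, -0.111, -0.001, 0.001]
force: [-0.3, -0.2, -1.8]
finger_gap: 0.792
gripper_force: 57.0
```

Run:
```python
from hold import *
held2(-.016,'pics/w10.png')
im=cv2.imread("pics/w10.png");g=cv2.cvtColor(im,cv2.COLOR_BGR2HSV)
s=manip.sense();r=R.from_quat(s["tool_rot"]);m=vision.camera_model("wrist")
for y in(-.015,.015):
  print([(x,*map(int,g[v,u])) for x,(u,v) in zip(range(40,60),proj(m,[s["tcp_pos"]+r.apply([x/1000,y,-.016]) for x in range(40,60)]).round().astype(int))])
print(delta([.517,-.2682,.125],-.031))
```

```text
tool [0.4964 0.2785 0.1192] F [-0.3 -0.2 -1.8]
-20 (np.int64(227), np.int64(422), np.int64(392)) [-34.8  32.3] [ 22  35 138]
-10 (np.int64(225), np.int64(424), np.int64(367)) [-34.8  32.3] [ 38   8 135]
0 (np.int64(142), np.int64(486), np.int64(340)) [-62.2  52.6] [30 16 93]
9 (np.int64(216), np.int64(455), np.int64(313)) [-36.2  41.1] [90 12 62]
20 (np.int64(219), np.int64(431), np.int64(284)) [-34.5  32.4] [ 35  14 107]
30 (np.int64(217), np.int64(434), np.int64(253)) [-34.4  32.7] [ 34  14 131]
39 (np.int64(214), np.int64(436), np.int64(222)) [-34.6  32.6] [ 24   7 196]
50 blue
60 blue
69 (np.int64(95), np.int64(435), np.int64(120)) [-68.   30.4] [ 94  15 119]
80 (np.int64(91), np.int64(437), np.int64(83)) [-68.   30.4] [ 90   4 231]
90 (np.int64(88), np.int64(439), np.int64(46)) [-67.8  30.5] [ 90  10 227]
[(40, 35, 8, 197), (41, 24, 6, 197), (42, 30, 8, 197), (43, 35, 8, 199), (44, 30, 5, 198), (45, 110, 24, 65), (46, 120, 12, 63), (47, 120, 13, 59), (48, 150, 9, 30), (49, 30, 15, 33), (50, 110, 200, 93), (51, 110, 203, 158), (52, 110, 203, 158), (53, 110, 209, 156), (54, 110, 199, 158), (55, 110, 203, 157), (56, 110, 204, 159), (57, 110, 205, 157), (58, 110, 199, 159), (59, 110, 202, 160)]
[(40, 30, 5, 196), (41, 34, 9, 200), (42, 30, 10, 199), (43, 35, 8, 198), (44, 45, 5, 201), (45, 100, 24, 64), (46, 110, 23, 68), (47, 98, 17, 60), (48, 90, 16, 31), (49, 0, 11, 23), (50, 126, 71, 18), (51, 110, 202, 158), (52, 110, 201, 157), (53, 110, 203, 156), (54, 110, 192, 163), (55, 110, 206, 156), (56, 110, 204, 160), (57, 110, 201, 164), (58, 110, 200, 162), (59, 110, 196, 160)]
(array([141. , 528.7,  -5.3]), np.float64(-0.192), np.float64(-0.223), np.float64(2.11))
```

The drive is held at its middle: its front edge is about 49 mm ahead, so the centre offset is about -1 mm, and its weight is about 1.8 N. Carrying it to the tray.

Request:
drive_tool --deltas '[[[3,10,0,0],[8,30,0,0],[16,58,0,0],[24,88,0,0],[32,118,0,0]]]'

```text
t: 17.82
tcp_pos: [0.5021, 0.1552, 0.12]
tool_rot: [0.994, -0.111, -0.001, 0.0]
force: [0.4, -1.6, -0.9]
finger_gap: 0.796
gripper_force: 57.0
```

Request:
drive_tool --deltas '[[[8,30,0,0],[16,60,0,0],[24,90,0,0],[33,120,0,0],[41,150,0,0]]]'

```text
t: 18.23
tcp_pos: [0.5089, -0.0007, 0.1201]
tool_rot: [0.994, -0.111, -0.001, 0.0]
force: [1.0, 0.2, -2.5]
finger_gap: 0.797
gripper_force: 57.0
```

Request:
drive_tool --deltas '[[[8,30,0,0],[16,60,0,0],[24,90,0,0],[33,120,0,0],[41,150,0,0]]]'

```text
t: 18.65
tcp_pos: [0.5154, -0.156, 0.12]
tool_rot: [0.994, -0.112, -0.001, -0.0]
force: [1.4, -0.0, -1.7]
finger_gap: 0.795
gripper_force: 57.0
```

Request:
drive_tool --deltas '[[[8,30,0,-0.05],[16,60,0,-0.1],[23,87,0,-0.15],[28,105,0,-0.192],[29,110,0,-0.192]]]'

```text
t: 19.07
tcp_pos: [0.52, -0.2721, 0.1201]
tool_rot: [1.0, -0.017, 0.001, 0.001]
force: [0.1, -0.1, -2.2]
finger_gap: 0.791
gripper_force: 57.0
```

Request:
drive_tool --deltas '[[[0,0,0,0],[0,0,0,0],[0,0,0,0],[0,0,0,0],[0,0,0,0]]]'

```text
t: 19.48
tcp_pos: [0.5201, -0.2662, 0.1207]
tool_rot: [1.0, -0.015, -0.0, -0.0]
force: [-0.3, -0.2, -1.7]
finger_gap: 0.798
gripper_force: 57.0
```

Run:
```python
from h import *
s=manip.sense();r=R.from_quat(s["tool_rot"]);m=vision.camera_model("wrist");im=vision.snapshot("wrist")[:,:,::-1]
cv2.imwrite("pics/w11.png",im);hsv=cv2.cvtColor(im,cv2.COLOR_BGR2HSV)
print(delta([.5192,-.2685,.045],-.031))
nb=~((hsv[...,0]>95)&(hsv[...,0]<125)&(hsv[...,1]>100))
for x in(.056,.058,.060,.062,.064,.066):
    ys=np.arange(-60,60,1)/1000
    print(x,"".join("b" if not nb[v,u] else "#" if hsv[v,u,2]<75 else "o" if hsv[v,u,2]<190 else "W" for u,v in proj(m,[[*(s["tcp_pos"]+r.apply([x,y,0]))[:2],.056] for y in ys]).round().astype(int)))
```

```text
(array([-0.9,  2.1, 75.7]), np.float64(0.001), np.float64(-0.03), np.float64(0.94))
0.056 bbbbbbbbbbbbbbbbbbboWWoooooooooooooooooooooooooooooooWWWWWWWWWWWWWWWWWWWWWWWWWWWWWWWWWWWWWWWWWWWWWWWWWbbbbbbbbbbbbbbbbbb
0.058 bbbbbbbbbbbbbbbbbbboWWWWWWWWWWWWWWWWWWWWWWWWWWWWWWWWWWWWWWWWWWWWWWWWWWWWWWWWWWWWWWWWWWWWWWWWWWWWWWWWWWWbbbbbbbbbbbbbbbbb
0.06 bbbbbbbbbbbbbbbbbbbbbbooooooooooooooooooooooooo#######o#o###o#######o######oooooooooooooooooooooobbbbbbbbbbbbbbbbbbbbbbb
0.062 bbbbbbbbbbbbbbbbbbbbbbbbbbbbbbbbbbbbbbbbbbbbbbbb#b#b#####################bbbbbbboooobbbbbbbbbbbbbbbbbbbbbbbbbbbbbbbbbbbb
0.064 bbbbbbbbbbbbbbbbbbbbbbbbbbbbbbbbbbbbbbbbbbbbbbbbbbbbbbbbbbbbbbbooooobbbbbbbbbbooooooobbbbbbbbbbbbbbbbbbbbbbbbbbbbbbbbbbb
0.066 WWWWWWWWWWWWWWoooooooooooooooooooooooooooooooooooooooooooooooooooooooooooooooooooWWWWbbbbbbbbbbbbbbbbbbbbbbbbbbbbbbbbbbb
```

Request:
drive_tool --deltas '[[[0,2,12,0],[0,2,28,0],[0,2,44,0],[0,2,54,0],[0,2,58,0]]]'

```text
t: 19.95
tcp_pos: [0.519, -0.2686, 0.0604]
tool_rot: [1.0, -0.016, -0.002, -0.001]
force: [-1.1, 0.1, -2.1]
finger_gap: 0.799
gripper_force: 56.9
```

Request:
drive_tool --deltas '[[[0,0,5,0],[0,0,11,0],[0,0,17,0],[0,0,22,0],[0,0,26,0]]]'

```text
t: 20.37
tcp_pos: [0.5201, -0.2697, 0.0363]
tool_rot: [1.0, -0.016, 0.0, 0.0]
force: [0.8, 0.5, -1.7]
finger_gap: 0.795
gripper_force: 56.9
```

Request:
drive_tool --deltas '[[[0,0,2,0],[0,0,4,0],[0,0,5,0],[0,0,5,0],[0,0,5,0]]]'

```text
t: 20.78
tcp_pos: [0.5202, -0.2697, 0.0318]
tool_rot: [1.0, -0.016, 0.0, 0.0]
force: [-0.3, 0.1, -1.2]
finger_gap: 0.793
gripper_force: 56.9
```

Request:
drive_tool --deltas '[[[0,-0.5,1,0],[0,-1,2,0],[0,-1,3,0],[0,-1,3,0],[0,-1,3,0]]]'

```text
t: 21.2
tcp_pos: [0.52, -0.2686, 0.0286]
tool_rot: [1.0, -0.016, -0.0, -0.0]
force: [-0.2, -0.1, -2.3]
finger_gap: 0.797
gripper_force: 56.9
```

Request:
drive_tool --deltas '[[[0,0,0.5,0],[0,0,1,0],[0,0,1.5,0],[0,0,1.5,0],[0,0,1.5,0]]]'

```text
t: 21.62
tcp_pos: [0.5201, -0.2686, 0.0271]
tool_rot: [1.0, -0.016, -0.0, -0.0]
force: [-0.4, 0.2, -1.5]
finger_gap: 0.797
gripper_force: 57.0
```

Request:
drive_tool --deltas '[[[0,0,0.7,0],[0,0,1.4,0],[0,0,1.4,0],[0,0,1.4,0]]]'

```text
t: 21.95
tcp_pos: [0.5201, -0.2687, 0.027]
tool_rot: [1.0, -0.016, 0.0, 0.0]
force: [-2.2, 1.0, 7.2]
finger_gap: 0.797
gripper_force: 57.9
```

Request:
drive_tool --deltas '[[[0,0,0.7,0],[0,0,1.4,0],[0,0,1.4,0],[0,0,1.4,0]]]'

```text
t: 22.28
tcp_pos: [0.5202, -0.2687, 0.0269]
tool_rot: [1.0, -0.016, 0.0, 0.0]
force: [-2.2, 2.0, 15.3]
finger_gap: 0.796
gripper_force: 58.8
```

Contact at TCP z = 27 mm, as predicted. I back off the preload, release and rise.

Request:
drive_tool --deltas '[[[0,0,-1,0],[0,0,-2,0],[0,0,-2,0]]]'

```text
t: 22.53
tcp_pos: [0.5202, -0.2687, 0.027]
tool_rot: [1.0, -0.016, 0.0, 0.0]
force: [-1.2, 1.0, 6.6]
finger_gap: 0.792
gripper_force: 57.8
```

Request:
drive_tool --deltas '[[[0,0,0,0],[0,0,0,0],[0,0,0,0],[0,0,0,0],[0,0,0,0]]]' --jaw 85.4

```text
t: 22.95
tcp_pos: [0.5201, -0.2686, 0.0261]
tool_rot: [1.0, -0.016, -0.0, -0.0]
force: [0.3, 0.8, 0.4]
finger_gap: 1.0
gripper_force: 0.0
```

Request:
drive_tool --deltas '[[[0,0,-8,0],[0,0,-25,0],[0,0,-60,0],[0,0,-90,0],[0,0,-110,0]]]'

```text
t: 23.37
tcp_pos: [0.521, -0.2693, 0.1395]
tool_rot: [1.0, -0.016, 0.001, 0.001]
force: [0.7, 0.0, -0.3]
finger_gap: 1.0
gripper_force: 0.0
```

Request:
drive_tool --deltas '[[[0,0,0,0],[0,0,0,0],[0,0,0,0],[0,0,0,0]]]'

```text
t: 23.7
tcp_pos: [0.5192, -0.2679, 0.1351]
tool_rot: [1.0, -0.016, -0.001, -0.001]
force: [-0.7, -1.0, -1.2]
finger_gap: 0.999
gripper_force: 0.0
```

Run:
```python
from h import *
s=manip.sense();r=R.from_quat(s["tool_rot"]);m=vision.camera_model("wrist");im=vision.snapshot("wrist")[:,:,::-1]
cv2.imwrite("pics/w12.png",im);hsv=cv2.cvtColor(im,cv2.COLOR_BGR2HSV)
y=R.from_euler("z",-.031)
def ch(p):return "b" if 95<p[0]<125 and p[1]>100 else "#" if p[2]<75 else "o" if p[2]<170 else "W"
def line(P):return "".join(ch(hsv[v,u]) if 0<=v<480 and 0<=u<640 else "-" for u,v in proj(m,P).round().astype(int))
c=np.array([.5184,-.2682,0])
print("drive plane z=.040, rows=tray x, cols=tray y from +45 to -45 (1mm)")
for x in range(64,-66,-6):print(x,line([c+y.apply([x/1e3,k/1e3,.040]) for k in range(45,-46,-1)]))
print("bar plane z=.030, cols tray y 120..70")
for x in(40,20,0,-20,-40):print(x,line([c+y.apply([x/1e3,k/1e3,.030]) for k in range(120,70,-1)]))
g=c+y.apply([0,.094,.140]);print(delta(g,-.031))
```

```text
drive plane z=.040, rows=tray x, cols=tray y from +45 to -45 (1mm)
64 bbbbbbbbbbbbbbbbbbbbbbbbbbbbbbbbbbb#####################bbbbbbbbooooobbbbbbbbbbbbbbbbbbbbbb
58 WWWWWWWWWWWWWWWWWWWWWWWWWWWWWWWWWWWWWWWWWWWWWWWWWWWWWWWWWWWWWWWWWWWWWWWWWWWWWWWWWWWWWWWWWbb
52 WWooooooooooooooooooooooooooooooooooooooooooooooooooooooooooooooooooooo#####o#oooooooWWWWbb
46 WWoooooooo##oWWWWWWWWWWWWWWWWWWWWWWWWWWWWWWWWWWWWWWWWWWWWooooooooooooooooooooo##oooooWWWbbb
40 WWoooooooo##WWWWWWWWWWWWWWWWWWWWWWWWWWWWWWWWWWWWWWWWWWWWWWWWWWWWWWWWWWWoWoooWo###ooooWWWbbb
34 WWooooooooo#WWWWWWWWWWWWWWWWWWWWWWWWWoooooooooooooooWWWWWWWWWWWWWWWWWWWWWWWWWWo#oooooWWWbbb
28 WWoobbbooo##oWWWWWWWWWWWWWWWWooooooooooooooooooooooooooooooooWWWWWWWWWWWWWWWWW##bbbooWWWbbb
22 bbbbbbbooo##WWWWWWWWWWWWWoooooooooooooooooooooooooooooooooooooooooWWWWWWWWWWWWo#bbbbbbbbbbb
16 bbbbbbbWoo##WWWWWWWWWWWooooooooooooooo##############oooooooooooooooWWWWWWWWWWW##bbbbbbbbbbb
10 bbbbbbbWWW##WWWWWWWWWWWooooooooooooooo###############ooooooooooooooWWWWWWWWWWW##bbbbbbbbbbb
4 bbbbbbbWWWo#WWWWWWWWWWWWWooooooooooooooooooooooooooooooooooooooooWWWWWWWWWWWWW##b
[... 760 characters left out ...]
oooo#ooooWWWWbbb
-50 ooooooooooooo###oo##o#o#######o#o#o###################ooooooooooooooooooooooooooooooWWWWbbb
-56 ooooooooooooooooooooooooooooooooooooooooooooooooooooooooooooooooooooooooooooooooooooWWWWbbb
-62 ooooooooooooooooooooooooooooooooooooooooooooooooooooooooooooooooooooooooooooooooooooWWWbbbb
bar plane z=.030, cols tray y 120..70
40 bbbbbbbbbbbbbbbbbb#####o#######bbbbbbbbbbbbbbbbbbb
20 bbbbbbbbbbbbbbbbbb#####o######bbbbbbbbbbbbbbbbbbbb
0 bbbbbbbbbbbbbbbbbb#######b##b#bbbbbbbbbbbbbbbbbbbb
-20 bbbbbbbbbbbbbbbbbb############bbbbbbbbbbbbbbbbbbbb
-40 bbbbbbbbbbbbbbbbbb############bbbbbbbbbbbbbbbbbbbb
(array([ -0.8, -93.7,  -4.9]), np.float64(-0.0), np.float64(-0.031), np.float64(0.93))
```

The drive lies straight and flat on the board, inside the walls. The bar is centred at tray y ≈ 94–95. Now I go over the bar, descend and grip it.

Request:
drive_tool --deltas '[[[0,-30,-5,0],[0,-65,-5,0],[-1,-90,-5,0],[-1,-94,-5,0],[-1,-94,-5,0]]]' --jaw 46

```text
t: 24.17
tcp_pos: [0.5212, -0.1727, 0.1403]
tool_rot: [1.0, -0.014, -0.001, -0.001]
force: [0.1, -0.3, -0.6]
finger_gap: 0.542
gripper_force: 0.0
```

Request:
drive_tool --deltas '[[[0,0,10,0],[0,0,40,0],[0,0,70,0],[0,0,90,0],[0,0,90,0]]]'

```text
t: 24.58
tcp_pos: [0.5193, -0.1748, 0.0466]
tool_rot: [1.0, -0.017, -0.004, -0.002]
force: [-0.3, 0.4, 0.1]
finger_gap: 0.538
gripper_force: 0.0
```

Request:
drive_tool --deltas '[[[0,0,10,0],[0,0,20,0],[0,0,30,0],[0,0,33,0],[0,0,33,0]]]'

```text
t: 25.0
tcp_pos: [0.5218, -0.1746, 0.0178]
tool_rot: [1.0, -0.016, -0.0, -0.0]
force: [-0.9, 0.2, -0.2]
finger_gap: 0.541
gripper_force: 0.0
```

Request:
drive_tool --deltas '[[[0,0,0,0],[0,0,0,0],[0,0,0,0]]]'

```text
t: 25.25
tcp_pos: [0.5225, -0.1748, 0.019]
tool_rot: [1.0, -0.016, 0.001, 0.0]
force: [0.2, 0.6, 0.9]
finger_gap: 0.538
gripper_force: 0.0
```

Request:
drive_tool --deltas '[[[0,0,0,0],[0,0,0,0],[0,0,0,0],[0,0,0,0],[0,0,0,0]]]' --jaw 6 --force 35

```text
t: 25.67
tcp_pos: [0.5221, -0.1734, 0.0184]
tool_rot: [1.0, -0.016, 0.0, -0.001]
force: [2.0, 5.1, 0.4]
finger_gap: 0.12
gripper_force: 34.1
```

Request:
drive_tool --deltas '[[[0,0,0,0],[0,0,0,0],[0,0,0,0],[0,0,0,0]]]'

```text
t: 26.0
tcp_pos: [0.5221, -0.1734, 0.0184]
tool_rot: [1.0, -0.016, -0.0, -0.001]
force: [2.7, 5.6, -0.3]
finger_gap: 0.124
gripper_force: 34.1
```

Request:
drive_tool --deltas '[[[0,-0.8,-7,0],[0,-1.1,-14,0],[0,-0.8,-21,0],[0,0,-28,0],[0,1.3,-35,0]]]'

```text
t: 26.42
tcp_pos: [0.5221, -0.1743, 0.0533]
tool_rot: [1.0, -0.016, -0.0, -0.001]
force: [3.3, 5.9, -2.7]
finger_gap: 0.121
gripper_force: 34.1
```

Request:
drive_tool --deltas '[[[0,1,-7,0],[0,3.2,-13.6,0],[0,6.1,-20,0],[0,9.4,-26.4,0],[0,13.2,-32.4,0]]]'

```text
t: 26.83
tcp_pos: [0.5216, -0.1868, 0.0863]
tool_rot: [1.0, -0.017, -0.0, -0.002]
force: [4.6, 8.8, -0.0]
finger_gap: 0.121
gripper_force: 34.0
```

Request:
drive_tool --deltas '[[[0,4.2,-5.8,0],[0,8.9,-11.2,0],[0,13.9,-16.2,0],[0,19.3,-20.8,0],[0,25,-25,0]]]'

```text
t: 27.25
tcp_pos: [0.5208, -0.2091, 0.1126]
tool_rot: [1.0, -0.017, 0.0, -0.005]
force: [3.9, 16.0, 15.3]
finger_gap: 0.123
gripper_force: 34.5
```

Forces are rising because the bar rolls in the pads. It stays where it's left, so I open slightly and push it on loosely along the arc.

Request:
drive_tool --deltas '[[[0,0,0,0],[0,0,0,0],[0,0,0,0],[0,0,0,0]]]' --jaw 24

```text
t: 27.58
tcp_pos: [0.5204, -0.2146, 0.1106]
tool_rot: [1.0, -0.016, -0.0, 0.0]
force: [1.1, -0.1, 0.7]
finger_gap: 0.283
gripper_force: 0.0
```

```bash
cat > bar.py <<'E'
from h import *
import sys
m=vision.camera_model("wrist");im=vision.snapshot("wrist")[:,:,::-1];hsv=cv2.cvtColor(im,cv2.COLOR_BGR2HSV)
cv2.imwrite(sys.argv[1],im);s=manip.sense();print(s["tcp_pos"],s["force"])
mt=vision.camera_model("wrist")
# bar end (white grip end) seen past the fingers: print where predicted arcs project and the colours there
c=np.array([.5184,-.2682,.044]);y=R.from_euler("z",-.031)
for x in(30,45,55):
    o=""
    for h in np.arange(.8,1.80,.04):
        th=h-.15;P=c+y.apply([x/1e3,.095*np.cos(th),.095*np.sin(th)])
        u,v=proj(m,[P])[0].round().astype(int)
        p=hsv[v,u] if 0<=v<480 and 0<=u<640 else [0,0,-1]
        o+="- " if p[2]==-1 else ("b" if 95<p[0]<125 and p[1]>100 else "#" if p[2]<75 else "o" if p[2]<170 else "W")
    print(x,o)
E
python3 bar.py pics/w13.png
```

```text
[ 0.52039713 -0.21450515  0.11046574] [-0.24408178 -0.28480768 -0.78388781]
30 bbbbbb###bo#WWWooWWWWobbb
45 bbbbb####bW#WWoooooWWWbbb
55 bbbbboooobo#oWWWWWWWWWoWb
```

Request:
drive_tool --deltas '[[[0,6,-4,0],[0,12,-7,0],[0,18,-10,0],[0,24,-12.5,0],[0,30,-14.5,0]]]'

```text
t: 28.05
tcp_pos: [0.5194, -0.2434, 0.1258]
tool_rot: [1.0, -0.016, -0.0, -0.001]
force: [-0.6, 7.3, 6.4]
finger_gap: 0.281
gripper_force: 3.9
```

Request:
drive_tool --deltas '[[[0,6,-1.5,0],[0,12,-2.5,0],[0,18,-3,0],[0,22,-3.5,0],[0,25.5,-3.5,0]]]'

```text
t: 28.47
tcp_pos: [0.5193, -0.2711, 0.1289]
tool_rot: [1.0, -0.016, 0.0, 0.001]
force: [0.5, 0.1, 0.2]
finger_gap: 0.282
gripper_force: 0.0
```

Request:
drive_tool --deltas '[[[0,0,0,0],[0,0,0,0],[0,0,0,0]]]'

```text
t: 28.72
tcp_pos: [0.5189, -0.2695, 0.1285]
tool_rot: [1.0, -0.016, -0.0, -0.0]
force: [1.0, 0.2, 0.4]
finger_gap: 0.283
gripper_force: 0.0
```

```bash
python3 bar.py pics/w14.png
```

```text
[ 0.51894645 -0.26938446  0.12858112] [-0.23481328  0.03849438  0.00764373]
30 bbbbbbbbbbbbbbbbbbooo###o
45 bbbbbbbbbbbbbbbbWboWW###o
55 bbbbbbbbbbbbbbbbWoooWoooW
```

Request:
drive_tool --deltas '[[[0,2,0,0],[0,4,0,0],[0,6,0,0],[0,6.5,0,0],[0,6.5,0,0]]]'

```text
t: 29.18
tcp_pos: [0.5188, -0.2734, 0.1286]
tool_rot: [1.0, -0.016, -0.0, -0.003]
force: [1.9, 7.1, 2.7]
finger_gap: 0.281
gripper_force: 3.3
```

Request:
drive_tool --deltas '[[[0,0,0,0],[0,0,0,0]]]'

```text
t: 29.35
tcp_pos: [0.5188, -0.2734, 0.1286]
tool_rot: [1.0, -0.016, -0.0, -0.002]
force: [1.8, 6.3, 1.9]
finger_gap: 0.285
gripper_force: 3.2
```

The bar is hard against its end stop at the tray's midline. I back off, open and retreat upward.

Request:
drive_tool --deltas '[[[0,-3,0,0],[0,-5,0,0],[0,-5,0,0],[0,-5,0,0]]]' --jaw 50

```text
t: 29.68
tcp_pos: [0.5191, -0.2713, 0.1288]
tool_rot: [1.0, -0.015, 0.0, 0.0]
force: [0.5, -0.4, 0.1]
finger_gap: 0.589
gripper_force: 0.0
```

Request:
drive_tool --deltas '[[[0,0,-10,0],[0,0,-35,0],[0,0,-70,0],[0,0,-105,0],[0,0,-120,0]]]'

```text
t: 30.1
tcp_pos: [0.5209, -0.2729, 0.2543]
tool_rot: [1.0, -0.016, 0.003, 0.003]
force: [0.5, -0.2, 0.1]
finger_gap: 0.588
gripper_force: 0.0
```

Request:
drive_tool --deltas '[[[0,0,0,0],[0,0,0,0],[0,0,0,0],[0,0,0,0]]]'

```text
t: 30.43
tcp_pos: [0.518, -0.2704, 0.2472]
tool_rot: [1.0, -0.016, -0.001, -0.001]
force: [-0.4, 0.5, -1.0]
finger_gap: 0.585
gripper_force: 0.0
```

```bash
python3 bar.py pics/w15.png
python3 - <<'E'
from h import *
im=cv2.imread("pics/w15.png");hsv=cv2.cvtColor(im,cv2.COLOR_BGR2HSV);m=vision.camera_model("wrist")
c=np.array([.5184,-.2682,0]);y=R.from_euler("z",-.031)
def ch(p):return "b" if 95<p[0]<125 and p[1]>100 else "#" if p[2]<75 else "o" if p[2]<170 else "W"
for z in(.139,.040):
  for x in range(62,-66,-12):print(z,x,"".join(ch(hsv[v,u]) if 0<=v<480 and 0<=u<640 else "-" for u,v in proj(m,[c+y.apply([x/1e3,k/1e3,z]) for k in range(45,-46,-1)]).round().astype(int)))
E
```

```text
[ 0.51810103 -0.27049084  0.24705043] [-0.6280625  -1.10405985 -0.22747007]
30 bbbbbbbbbbbbbbbbWoooo####
45 bbbbbbbbbbbbbbbooooWWo###
55 bbbbbbbbbbbbbbboo#####ooo
0.139 62 bbbbbbbbbbbbbbWWWWWWWWWWWoooooooooooWWooooooooooooWWWWWWWWWWWWWWWWWWWWWWWWWWbbbbbbbbbbbbbbb
0.139 50 bbbbbbbbbbbbboWoooooo#oooooooWWWWWWWWoooooooooooooWWWWWWWWWWWWWWWooooo#oooWWbbbbbbbbbbbbbbb
0.139 38 bbbbbbbbbbbbbbbbboooo#ooooooooWWWoooo#############oooooooooWWWWWWWWWWo#Wbbbbbbbbbbbbbbbbbbb
0.139 26 bbbbbbbbbbbbbbbbbbWWWoWWWWWWooWooooooo############oooooooooooWWWWWWWWooWbbbbbbbbbbbbbbbbbbb
0.139 14 bbbbbbbbbbbbbbbbbWWWWWWWWWWWWWWWWWWWWW############WWWWWWWWWWWWWWWWWWWo#Wbbbbbbbbbbbbbbbbbbb
0.139 2 bbbbbbbbbbbbbbboooooooWWWWWWWWWWWWWWW############bWWWWWWWWWWWWWWWWWWWW#oobbbbbbbbbbbbbbbbbb
0.139 -10 bbbbbbbbbbbbboWoooooo#oWWWWWWWWWWWWWW#############oooooWWWWWWWWWWWWWWooooWWbbbbbbbbbbbbbbbb
0.139 -22 bbbbbbbbbbbbbWWoooooooooooooooooooooo#############oooooooooooooooooooooooWWWbbbbbbbbbbbbbbb
0.139 -34 bbbbbbbbbbbbbbbbbbbbbbbbbbbbbbbbbbbbbb###########bbbbbbbbbbbbbbbbbbbbbbbbbbbbbbbbbbbbbbbbbb
0.139 -46 #bbbbboooooooooo
[... 581 characters left out ...]
4 14 bbbbbWWWWWo#oooooooooooooooooooooo###################ooooooooooooooWWWWWWWWWWW##WWbbbbbbbbb
0.04 2 bbbbbbWWWWWWWWWWWWWWWWWWWWoooooooo################ooooooooooooooWWWWWWWWWWWWWWooWWbbbbbbbbb
0.04 -10 bbbbbWWWWWoWWWWWWWWWWWWWWWWWWWWWWW################WWWWWWWWWWWWWWWWWWWWWWWWWWWWo#WWbbbbbbbbb
0.04 -22 bbbbooooooooWWWWWWWWWWWWWWWWWWWWWW################WWWWWWWWWWWWWWWWWWWWWWWWWWWWooooobbbbbbbb
0.04 -34 WWWooooooooWWWWWWWWWWWWWWWWWWWWWW##################WWWWWWWWWWWWWWWWWWWWWWWWWWWo#ooooWWbbbbb
0.04 -46 ooooooooo########oooooooooooooooo##b##############b####oooooooooooooooooooooooo#oooWWWWbbbb
0.04 -58 WWWoooooooooooooooooooooooooooooo##################oooooooooooooooooooooooooooooooooWWWbbbb
```

The bar stands upright over the tray's midline, the drive lies in place, and the robot is clear of everything.

```bash
python3 -c "
from station import manip
print(manip.sign_off())"
```

```text
the job is handed in; nothing more can be done
None
```

The job is handed in at about 30 s of robot time: the separator board lies flat on the lower drive, the tested drive is label up on top of it inside the tray, and the carrying handle is upright against its end stop (checked with the wrist camera and by feel; the hand-in returned no verdict).

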